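Tip the rusks from the hanging caddy into the baking tray

ROBOT

A 7-joint arm with a two-finger parallel gripper is mounted at the origin on the work surface. World frame = base frame: x ahead of the robot, y to its left, z up, the work surface at z = 0. Lengths are in m, angles in degrees, forces in N, time in s.
With the tool pointing down it reaches from about 0.4 to 0.875 m from the base axis. Payload 4.4 kg.
Tool frame: the origin (TCP) lies midway between the tips of the shut fingers; the grasp point (between the pads) lies 19 mm behind it; z points along the fingers, y is the line along which they close (so a half turn about z gives the same grasp; the last joint's range is limited). The gripper opens to 85 mm and grips with 20 to 120 N. Pads are 22 mm wide; open, the fingers measure 114 mm over their backs; the gripper's body (76 mm by 85 mm) begins 54 mm behind the grasp point. The pads swing forward as they close: fully open they stand 13 mm farther back than shut.
Start: joints at [61.318, 36.005, 2.206, 86.941, -1.547, 57.084, -1.146], TCP at [0.274, -0.59, 0.231] pointing down, gripper open.
Joint ranges: [-175.42, 175.42], [-21.48, 121.26], [-71.46, 75.88], [10.55, 141.38], [-63.04, 243.04], [13.31, 113.54], [-168.57, 168.57]. Speed limits (degrees/s): [147.25, 147.25, 180, 180, 180, 180, 180].

INTERFACE

Orientations are given as [roll, pitch, yaw] about the fixed x, y, z axes, in that order (R = Rz(yaw) Ry(pitch) Rx(roll)).
In Python, from station import ctrl, snapshot, camera_model, look_for gives the robot as it stands. The module is installed in compiled form; this text tells all that it offers. Calls block until the motion is done:
- ctrl.move_to(position, orientation): joint-space move of the TCP to a pose.
- ctrl.move_linear(position, v=0.15, rotation=None): straight line of the TCP; rotation=None keeps the orientation; v is the mean speed in m/s.
- ctrl.movej(angles): joint-space move.
- ctrl.set_gripper(opening, grasp_force=None): opening from 0.0 (shut) to 1.0 (fully open); grasp_force is the grip in N (None keeps the last); returns when the fingers have stopped.
- ctrl.hold(seconds).
- ctrl.solve_ik(position, orientation): joint angles nearest the present ones, or None.
- ctrl.observe(): the state.
- snapshot(name): name is "side" or "top" or "wrist"; returns (picture, depth): 400x640x3 uint8, red, green, blue; 400x640 float32, m along the optical axis (not along the pixel's ray), 0 where there is no reading.
- camera_model(name): a dict with "fx", "fy", "cx", "cy" (pixels), "R" (3x3) and "t" (3): a world point X has camera coordinates R X + t. Camera axes: x right, y down, z forward; pixel columns grow to the right and rows downward; lengths in m; the calibration is good to about 2 mm. The wrist camera is an equidistant fisheye: a pixel r from the principal point sees the ray r / f radians off the axis. A picture is of the moment at which its call begins: read the wrist's pose just before it. camera_model takes no time and is no camera call; for the wrist camera it gives the pose at the moment of the call.
A pose or a line that the arm cannot do raises ctrl.Unreachable and nothing moves.
- ctrl.sign_off(): hands the job in; it is judged then, once.
Trained networks look in the newest picture that a camera, given by its name, has taken for a name from the list of things; names that differ only in an ending like _2 or _b are one class to them, and where a whole thing is asked for, a point or a joint stands for the part that bears it (a point fixed in the world has none). Each returns a list of dicts, best first, with "score" (0 to 1); they miss things now and then, are a little off and sometimes report something else, mostly with a low value. They report only what shows in the picture. A call takes as long as a camera call. They do not tell look-alikes from the thing itself.
- look_for(camera, label): "box" ([left, top, width, height] in pixels, round what is visible of it).
The state is a dict: "time": time; "qpos": joint angles; "qd": joint speeds; "joint_efforts": joint torques, N m; "eef_pos": TCP position; "orientation": TCP orientation; "force": force on the tool from outside, world axes, zero at the start; "moment": the same for the moment, N m; "finger_gap": opening from 0.0 (shut) to 1.0 (fully open); "grasp_force": force on a finger pad.
Only numpy, scipy, OpenCV 4.12 (cv2) and the standard library are available. Lean on these libraries where they do the work, as an engineer would, in place of code of your own. Each camera call takes 0.05 s, during which the arm holds its last target. There are 200 camera calls.

TASK

Lift the rusk caddy off its deep hooks and draw it clear with the rusks still inside, then hold its mouth low over the baking tray and tip it forward just far enough that the flap swings open and all four rusks slide into the tray - do not upend it or let the rusks fall hard. Then stand the empty caddy upright, flap shut, in the middle of the rubber mat and let go of it; leave everything else on the bench where it is.

Things in the scene. Friction and masses are not known exactly. Their poses are not given: they have to be found in the camera images.
- stand: Dark steel stand fixed to the bench; base plate 12 mm high, x = -50 to +85, y = +-80 mm in its frame. Two 10 mm rod uprights at x = +60, y = +-62 mm, 210 mm tall; each carries a hook running to -x with its seat at x = 0 and an upturned tip at x = -20 mm, 235 mm high. A bar hung there must rise 45 mm or more before it is drawn out to -x. Origin: below the seats, at bench height; z up.
- hook_seat (a point): Midpoint between the two hook seats, where the centre line of the hung caddy's cross bar lies at the start (195 mm above the bench).
- caddy: Steel caddy (about 0.3 kg), rusks inside: body x = -58 to +55, y = +-40, z = 0 to 100 mm, flat underside. Front (-x) open under a top-hung flap. At the start it hangs by its cross bar from the stand's hooks, between the uprights, front to the stand's -x, underside about 70 mm above the bench, free to swing a few degrees. Origin: centre of the underside, straight below bar and plate; z up.
- caddy_grip (a point): Grip point, 172 mm above the caddy's underside, on the flat plate that stands on its top: 12 mm thick in the caddy's x, 50 mm wide in y, its top at 195 mm. Grip it from above with one finger in front (-x) and one behind; it is free from 132 mm up.
- caddy_bar (a point): Centre of the cross bar (10 mm diameter, 144 mm long along the caddy's y), 125 mm above the underside.
- caddy_lip (a point): Middle of the front edge of the caddy's floor, over which the rusks slide out: 58 mm in front of (-x) and 4 mm above the caddy's origin.
- caddy_in (a point): Middle of the space inside the caddy where the rusks lie, 22 mm above its underside.
- flap (a joint): Flap, 84 mm wide, 82 mm high, hinged on its top edge (92 mm above the caddy's underside, 44 mm in front of its origin), slanting out to the lip. 0 = shut, grows as its lower edge swings out forward, to 1.7 rad. It hangs freely: shut by its weight while the caddy is upright, it swings open by itself once the caddy is tipped forward by more than about 0.22 rad.
- tray: Aluminium baking tray fixed on the bench, 260 mm (x) x 190 mm (y), rim 22 mm high, walls and floor 3 mm thick (rim bead to 25 mm). Lies to one side of the stand, left or right. Origin: centre of the underside.
- mat: Square black rubber mat fixed on the bench, 200 x 200 x 8 mm, on the other side of the stand from the tray. Origin: centre of the underside.
- rusk0: Hard toasted rusk 1 of 4, a slab 70 x 30 x 16 mm (x, y, z), about 28 g; starts lying in the caddy (two side by side, two on top). Slides well on metal: with the caddy tipped 0.45 rad or more the rusks run out by themselves, all by about 0.8 rad at most. Origin: its centre.
- rusk1: Hard toasted rusk 2 of 4, a slab 70 x 30 x 16 mm (x, y, z), about 28 g; starts lying in the caddy (two side by side, two on top). Slides well on metal: with the caddy tipped 0.45 rad or more the rusks run out by themselves, all by about 0.8 rad at most. Origin: its centre.
- rusk2: Hard toasted rusk 3 of 4, a slab 70 x 30 x 16 mm (x, y, z), about 28 g; starts lying in the caddy (two side by side, two on top). Slides well on metal: with the caddy tipped 0.45 rad or more the rusks run out by themselves, all by about 0.8 rad at most. Origin: its centre.
- rusk3: Hard toasted rusk 4 of 4, a slab 70 x 30 x 16 mm (x, y, z), about 28 g; starts lying in the caddy (two side by side, two on top). Slides well on metal: with the caddy tipped 0.45 rad or more the rusks run out by themselves, all by about 0.8 rad at most. Origin: its centre.
- oil: Green oil bottle, 64 mm diameter, 170 mm tall, standing near the robot's side of the bench, between stand and robot, left or right. Bystander: leave where it stands. Origin: centre of the underside.
- canister: Steel canister, 84 mm diameter, 130 mm tall, on the other side from the oil bottle. Bystander: leave where it stands. Origin: centre of the underside.
- loaf: Bread loaf, 85 mm (x) x 180 mm (y), 90 mm high, behind the tray or mat. Bystander: leave where it stands. Origin: centre of the underside.
- bowl: Small steel bowl, 130 mm diameter, 60 mm high, behind the tray or mat. Bystander: leave where it stands. Origin: centre of the underside.
- scraper: Dough scraper lying flat, blade 130 x 75 mm, wooden handle 25 mm thick along its near end; at the outer side. Bystander: leave where it stands. Origin: centre of the underside.
- tin: Dark loaf tin, 170 (x) x 80 (y) x 60 mm, at the outer side. Bystander: leave where it stands. Origin: centre of the underside.
- bun_a: Bun, 90 mm diameter, 48 mm high, at the outer side, beyond the scraper or tin. Bystander: leave where it stands. Origin: centre of the underside.
- bun_b: Bun, 90 mm diameter, 48 mm high, at the outer side, beyond the scraper or tin. Bystander: leave where it stands. Origin: centre of the underside.
There are look-alikes about, which are no part of the job. Leave any orange or yellow look-alike of the caddy alone.

How it is judged (in metres and radians):
On the way, in this order (a step that is already met when the one before it is completed fails the run):
1. the caddy is lifted off the hooks and drawn clear of them, the rusks still in it (horizontal distance between caddy_bar and hook_seat above 0.07 m and distance between each of rusk0, rusk1, rusk2, rusk3 and caddy_in below 0.07 m), for 0.1 s.
2. the flap swings open with the mouth low over the tray (value of joint flap above 0.25 rad and angle between caddy's own z axis and vertical above 0.3 rad and height (world z) of caddy_lip below 0.15 m and x of caddy_lip in the frame of tray between -0.13 and 0.13 m and y of caddy_lip in the frame of tray between -0.095 and 0.095 m), for 0.1 s.
3. all four rusks lie in the tray (x of rusk0 in the frame of tray between -0.126 and 0.126 m and y of rusk0 in the frame of tray between -0.091 and 0.091 m and z of each of rusk0, rusk1, rusk2, rusk3 in the frame of tray below 0.07 m and x of rusk1 in the frame of tray between -0.126 and 0.126 m and y of rusk1 in the frame of tray between -0.091 and 0.091 m and x of rusk2 in the frame of tray between -0.126 and 0.126 m and y of rusk2 in the frame of tray between -0.091 and 0.091 m and x of rusk3 in the frame of tray between -0.126 and 0.126 m and y of rusk3 in the frame of tray between -0.091 and 0.091 m), for 0.2 s.
At the end, for the whole second after the job is handed in: All four rusks lie still in the tray (each centre inside its walls and lower than 70 mm above its underside); the caddy stands at rest, upright within 0.1 rad, on the mat with the centre of its underside within 35 mm of the mat's centre along each side of the mat, flap shut (under 0.15 rad) (all of step 3 and linear speed of each of rusk0, rusk1, rusk2, rusk3, caddy below 0.03 m/s and x of caddy in the frame of mat between -0.035 and 0.035 m and y of caddy in the frame of mat between -0.035 and 0.035 m and z of caddy in the frame of mat below 0.014 m and angle between caddy's own z axis and vertical below 0.1 rad and value of joint flap below 0.15 rad); the robot touches nothing.
It fails at once if the caddy is upended (tilted more than 1.25 rad, about 70 degrees) (angle between caddy's own z axis and vertical above 1.25 rad).
It fails at once if a rusk falls hard (faster than 1.8 m/s, a drop of more than about 150 mm) (linear speed of any of rusk0, rusk1, rusk2, rusk3 above 1.8 m/s).
It fails at once if a bystander is shifted by more than 30 mm or knocked over (distance of any of oil, canister, loaf, bowl, scraper, tin, bun_a, bun_b from where it was at the start of the episode above 0.03 m or angle between any of oil, canister, loaf, bowl, scraper, tin, bun_a, bun_b's own z axis and vertical above 0.5 rad).
It also fails if it takes over 72 s, if anything falls off the work surface, if the arm or the gripper's body presses on something with over 40 N, if the wrist force passes 120 N, or if a joint passes its speed limit or range.

## Working session

There is one attempt and no reset: what is moved stays moved. The work goes in short steps, each a Python script; the robot and the scene stay as the last script left them, time stands still between calls to the robot, and variables do not carry over. Pictures are saved under pics/ and viewed, at most 10 in all, crops included, and the job is handed in when it is done.

```bash
mkdir -p pics; cat > h.py <<'E'
import numpy as np, cv2
from station import ctrl, snapshot, camera_model, look_for
def world(cam, depth):
    m=camera_model(cam); v,u=np.mgrid[0:400,0:640]
    P=np.stack([(u-m["cx"])/m["fx"]*depth,(v-m["cy"])/m["fy"]*depth,depth],-1)
    return (P-np.array(m["t"]))@np.array(m["R"])
def save(n,im): cv2.imwrite(f"pics/{n}.png",cv2.cvtColor(im,cv2.COLOR_RGB2BGR))
E
python3 - <<'E'
from h import *
for c in ["top","side"]:
    im,d=snapshot(c); save(c+"0",im); np.save(c+"0.npy",d); W=world(c,d)
    m=camera_model(c); print(c,"cam pos",-np.array(m["R"]).T@np.array(m["t"]))
    for l in ["stand","caddy","caddy_grip","tray","mat","oil","canister","loaf","bowl","scraper","tin","bun_a"]:
        for r in look_for(c,l)[:3]:
            if r["score"]<.3: continue
            x,y,w,h=[int(round(a)) for a in r["box"]]; p=W[max(y,0):y+h,max(x,0):x+w].reshape(-1,3); 
            print(l,round(r["score"],2),[x,y,w,h],np.round(W[min(y+h//2,399),min(x+w//2,639)],3))
print(ctrl.observe()["time"])
E
```

```text
top cam pos [ 0.3697607  -0.01869313  1.56780539]
stand 0.94 [305, 135, 47, 42] [ 0.636 -0.058  0.174]
stand 0.4 [312, 140, 40, 39] [ 0.627 -0.072  0.168]
stand 0.4 [154, 214, 29, 35] [0.377 0.559 0.005]
caddy 0.74 [224, 249, 40, 40] [ 0.23   0.264 -0.   ]
caddy 0.57 [366, 258, 35, 36] [ 0.217 -0.247  0.147]
caddy 0.56 [313, 142, 37, 40] [ 0.616 -0.068  0.166]
caddy_grip 0.88 [361, 253, 40, 39] [ 0.218 -0.262  0.011]
caddy_grip 0.73 [224, 250, 39, 41] [ 0.226  0.268 -0.   ]
caddy_grip 0.61 [311, 139, 40, 39] [ 0.629 -0.068  0.175]
tray 0.78 [367, 153, 55, 76] [ 0.529 -0.319  0.006]
mat 0.83 [194, 179, 58, 60] [0.462 0.348 0.004]
oil 0.62 [274, 214, 13, 19] [0.402 0.11  0.174]
canister 0.94 [331, 221, 24, 22] [ 0.37  -0.111  0.128]
loaf 0.89 [348, 125, 53, 27] [ 0.72  -0.232  0.09 ]
bowl 0.89 [226, 119, 34, 36] [0.745 0.272 0.009]
scraper 0.63 [153, 213, 30, 40] [0.369 0.56  0.002]
tin 0.78 [444, 207, 29, 45] [ 0.38  -0.565  0.001]
bun_a 0.66 [439, 171, 24, 23] [ 0.558 -0.529  0.046]
bun_a 0.65 [161, 172, 24, 26] [0.551 0.53  0.046]
bun_a 0.36 [311, 142, 42, 39] [ 0.619 -0.072  0.172]
[... 233 characters left out ...]
267, 41, 50] [ 0.226 -0.292  0.104]
caddy_grip 0.65 [346, 178, 38, 52] [ 0.636 -0.085  0.17 ]
tray 0.65 [323, 265, 87, 61] [ 0.548 -0.338  0.   ]
mat 0.81 [264, 156, 57, 39] [0.468 0.333 0.01 ]
oil 0.65 [283, 180, 19, 41] [0.408 0.09  0.097]
oil 0.62 [291, 135, 16, 18] [0.553 0.515 0.033]
loaf 0.89 [389, 229, 38, 51] [ 0.719 -0.283  0.088]
loaf 0.71 [248, 145, 31, 11] [0.384 0.558 0.007]
bowl 0.96 [343, 155, 28, 24] [0.762 0.291 0.012]
scraper 0.64 [251, 145, 30, 12] [0.396 0.546 0.007]
tin 0.87 [312, 339, 64, 52] [ 0.393 -0.542  0.004]
tin 0.73 [344, 180, 52, 69] [ 0.648 -0.108  0.137]
bun_a 0.72 [383, 332, 31, 29] [ 0.557 -0.555  0.046]
bun_a 0.54 [294, 138, 16, 14] [0.565 0.505 0.031]
1.3
```

```bash
python3 - <<'E'
import cv2,numpy as np
a=cv2.imread("pics/top0.png")[110:310,140:480]; cv2.imwrite("pics/t1.png",cv2.resize(a,(782,460),interpolation=cv2.INTER_CUBIC))
a=cv2.imread("pics/top0.png")[128:188,290:370]; a=cv2.resize(a,(400,300),interpolation=cv2.INTER_CUBIC)
b=cv2.imread("pics/side0.png")[165:265,320:420]; b=cv2.resize(b,(400,400),interpolation=cv2.INTER_CUBIC)
o=np.zeros((400,800,3),np.uint8);o[:300,:400]=a;o[:,400:]=b;cv2.imwrite("pics/t2.png",o)
E
```

```text
(no output)
```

View pics/t1.png

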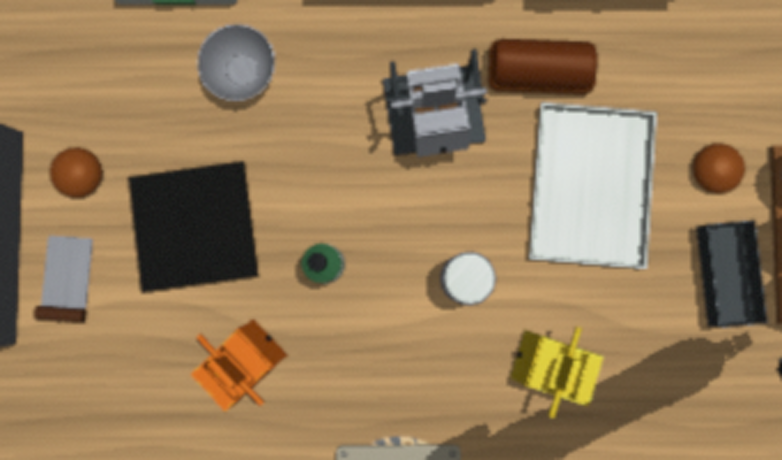

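View pics/t2.png

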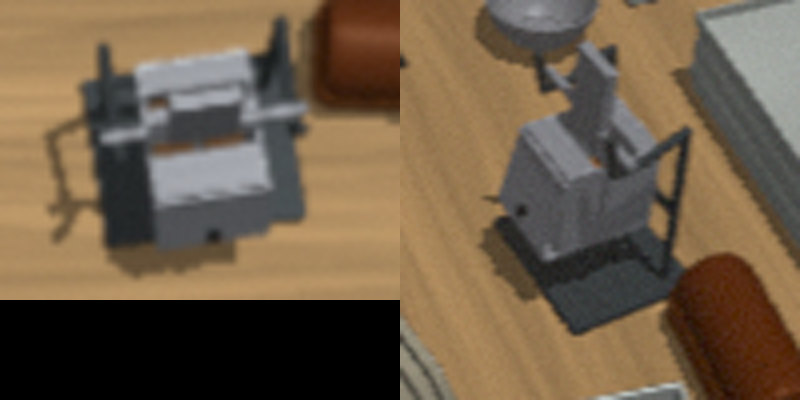

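```bash
python3 - <<'E'
from h import *
import cv2
for c in ["top","side"]:
    im=cv2.cvtColor(cv2.imread(f"pics/{c}0.png"),cv2.COLOR_BGR2RGB).astype(int); d=np.load(c+"0.npy"); W=world(c,d)
    X,Y,Z=W[...,0],W[...,1],W[...,2]; ok=d>0
    sat=im.max(-1)-im.min(-1)
    near=ok&(abs(X-.62)<.12)&(abs(Y+.07)<.12)
    def rect(m,n):
        p=W[m]; 
        if len(p)<4: print(c,n,len(p)); return
        r=cv2.minAreaRect(p[:,:2].astype(np.float32)); print(c,n,len(p),"med",np.round(np.median(p,0),3),"rect",np.round(r[0],4),np.round(r[1],3),round(r[2],1))
    rect(near&(Z>.25)&(Z<.28),"plate top")
    rect(near&(Z>.155)&(Z<.18),"body top")
    rect(near&(Z>.185)&(Z<.21),"bar")
    rect(near&(Z>.215)&(Z<.245),"hook tips/plate")
    rect(near&(Z>.004)&(Z<.02)&(im.max(-1)<110)&(sat<25),"base")
    rect(ok&(im.max(-1)<45)&(abs(X-.46)<.18)&(abs(Y-.35)<.16)&(Z<.03),"mat")
    rect(ok&(im.min(-1)>150)&(abs(X-.53)<.17)&(abs(Y+.33)<.14)&(Z<.04),"tray")
    rect(ok&(Z>.017)&(Z<.03)&(abs(X-.53)<.15)&(abs(Y+.33)<.14),"rim")
    p=W[near&(Z>.155)]; 
    for z in np.arange(.155,.28,.01):
        q=p[(p[:,2]>=z)&(p[:,2]<z+.01)]
        if len(q): print(round(z,3),len(q),np.round(q.min(0),3),np.round(q.max(0),3),np.round(q.mean(0),3))
E
```

```text
top plate top 71 med [ 0.646 -0.062  0.264] rect [ 0.6474 -0.0634] [0.013 0.05 ] 7.4
top body top 442 med [ 0.627 -0.065  0.169] rect [ 0.6504 -0.0723] [0.112 0.1  ] 7.0
top bar 203 med [ 0.652 -0.064  0.198] rect [ 0.6658 -0.0603] [0.082 0.14 ] 9.2
top hook tips/plate 45 med [ 0.638 -0.063  0.232] rect [ 0.6315 -0.0648] [0.022 0.129] 9.5
top base 393 med [ 0.643 -0.015  0.012] rect [ 0.6611 -0.0628] [0.133 0.156] 9.2
top mat 2411 med [0.465 0.345 0.008] rect [0.4651 0.3448] [0.192 0.193] 7.8
top tray 3141 med [ 0.529 -0.328  0.004] rect [ 0.5304 -0.3329] [0.202 0.263] 84.7
top rim 372 med [ 0.539 -0.344  0.024] rect [ 0.5303 -0.3284] [0.197 0.266] 84.9
0.155 62 [ 0.589 -0.116  0.155] [ 0.712 -0.019  0.165] [ 0.645 -0.067  0.161]
0.165 353 [ 0.591 -0.115  0.165] [ 0.709 -0.019  0.175] [ 0.641 -0.064  0.17 ]
0.175 36 [ 0.6   -0.114  0.175] [0.71  0.002 0.183] [ 0.632 -0.066  0.178]
0.185 66 [ 0.626 -0.13   0.185] [0.71  0.005 0.195] [ 0.652 -0.072  0.192]
0.195 111 [ 0.617 -0.133  0.195] [0.712 0.008 0.205] [ 0.657 -0.057  0.2  ]
0.205 39 [ 0.636 -0.122  0.205] [0.717 0.008 0.214] [ 0
[... 1383 characters left out ...]
0.18 ]
0.185 67 [ 0.625 -0.136  0.185] [0.722 0.004 0.195] [ 0.662 -0.078  0.191]
0.195 104 [ 0.623 -0.139  0.195] [0.72  0.008 0.205] [ 0.665 -0.076  0.2  ]
0.205 50 [ 0.621 -0.135  0.205] [0.723 0.007 0.215] [ 0.667 -0.072  0.209]
0.215 42 [ 0.621 -0.136  0.215] [ 0.662 -0.007  0.225] [ 0.644 -0.073  0.22 ]
0.225 34 [ 0.619 -0.135  0.225] [ 0.661 -0.009  0.235] [ 0.643 -0.073  0.23 ]
0.235 28 [ 0.62  -0.139  0.235] [ 0.659 -0.008  0.245] [ 0.647 -0.067  0.24 ]
0.245 20 [ 0.644 -0.091  0.246] [ 0.661 -0.045  0.254] [ 0.65  -0.072  0.25 ]
0.255 41 [ 0.644 -0.094  0.255] [ 0.662 -0.038  0.265] [ 0.652 -0.068  0.261]
0.265 17 [ 0.646 -0.089  0.265] [ 0.66  -0.043  0.269] [ 0.653 -0.067  0.267]
```

```bash
cat >> h.py <<'E'
from scipy.spatial.transform import Rotation as Ro
ZT=0.150   # TCP height in caddy frame when gripped
def pose(C,psi,t,flip,z=ZT,pt=(0,0,0)):
    """TCP pose putting the caddy point pt at C, caddy yaw psi (deg), forward tip t (rad)."""
    R=Ro.from_euler('z',psi,degrees=True)*Ro.from_euler('y',-t)
    p=np.array(C)+R.apply(np.array([0,0,z])-np.array(pt))
    o=(R*Ro.from_euler('z',90*flip,degrees=True)*Ro.from_euler('x',180,degrees=True)).as_euler('xyz',degrees=True)
    return p.tolist(),o.tolist()
LIP=(-.058,0,.004)
SEAT=np.array([.648,-.066]); TRAY=np.array([.533,-.330]); MAT=np.array([.467,.344])
E
python3 - <<'E'
from h import *
o=ctrl.observe(); print(o["eef_pos"],o["orientation"],o["force"])
def show(n,a):
    q=ctrl.solve_ik(*a); print(n,None if q is None else np.round(q))
for f in (1,-1):
    show(("grip",f),pose((*SEAT,.07),8,0,f)); show(("lift",f),pose((*SEAT,.19),8,0,f)); show(("out",f),pose((SEAT[0]-.14,SEAT[1]-.02,.19),8,0,f))
    for psi in (-40,-20,-5):
        L=(TRAY[0]+.04,TRAY[1],.07)
        for t in (0,.4,.8,1.0): show((f,psi,t),pose(L,psi,t,f,pt=LIP))
    for psi in (0,20,40): show(("mat",f,psi),pose((*MAT,.01),psi,0,f))
E
```

```text
[ 0.27384361 -0.58951494  0.23133016] [ 1.79997810e+02 -1.17934596e-03  2.49127029e+01] [-0.60025628  0.03439021 -0.66318053]
('grip', 1) [ 15.  38. -20.  87.  14.  58.  -1.]
('lift', 1) [ 16.  32. -21.  77.  12.  72.   1.]
('out', 1) [ 24.  20. -24.  99.   9.  63.   5.]
(1, -40, 0) [ 31.  43.  -4.  75.   3.  62. -14.]
(1, -40, 0.4) [ 20.  28.   6. 109.   8.  21. -22.]
(1, -40, 0.8) [  39.   31.  -32.  138.  131.   44. -149.]
(1, -40, 1.0) None
(1, -20, 0) [32. 43. -9. 75.  7. 62.  2.]
(1, -20, 0.4) [ 36.  28. -10. 109.   4.  21.   5.]
(1, -20, 0.8) [  74.   40.  -60.  137.  141.   37. -121.]
(1, -20, 1.0) None
(1, -5, 0) [ 32.  43. -13.  76.  10.  62.  13.]
(1, -5, 0.4) [ 47.  30. -20. 107.   1.  24.  25.]
(1, -5, 0.8) [  85.   43.  -60.  131.  152.   17. -109.]
(1, -5, 1.0) [  91.   54.  -61.  140.  180.   34. -123.]
('mat', 1, 0) [-21.  38. -29. 102.  24.  46. -62.]
('mat', 1, 20) [-18.  39. -35. 102.  29.  48. -46.]
('mat', 1, 40) [-15.  40. -40. 102.  33.  50. -29.]
('grip', -1) [ -14.   40.   30.   88.  -22.   58. -149.]
('lift', -1) [ -12.   33.   27.   78.  -15.   72. -156.]
('out', -1) [ -11.   20.   24.  100.   -9.   63. -156.]
(-1, -40, 0) [   7.   50.   45.   76.  -35.   68. -165.]
(-1, -40, 0.4) [  -3.   34.   42.  110.  -44.   26. -154.]
(-1, -40, 0.8) [ 57.  40. -61. 137. 120.  59.  47.]
(-1, -40, 1.0) None
(-1, -20, 0) [   8.   48.   39.   76.  -31.   67. -150.]
(-1, -20, 0.4) [  11.   31.   28.  110.  -45.   27. -130.]
(-1, -20, 0.8) [ 74.  40. -60. 137. 141.  37.  59.]
(-1, -20, 1.0) None
(-1, -5, 0) [   8.   47.   35.   77.  -27.   65. -138.]
(-1, -5, 0.4) [  20.   30.   20.  107.  -45.   31. -113.]
(-1, -5, 0.8) [ 85.  43. -60. 131. 152.  17.  71.]
(-1, -5, 1.0) [ 91.  54. -61. 140. 180.  34.  57.]
('mat', -1, 0) [ -4.  48. -61. 102.  48.  61.  97.]
('mat', -1, 20) [ -4.  48. -61. 102.  48.  61. 117.]
('mat', -1, 40) [ -48.   36.   15.  103.  -13.   43. -167.]
```

```bash
python3 - <<'E'
from h import *
for f in (1,-1):
    for psi in range(-180,180,15):
        d=-np.array([np.cos(np.radians(psi)),np.sin(np.radians(psi))])
        L=(*(TRAY-.03*d),.07); qs=[]
        for t in (0,.3,.5,.7,.85):
            q=ctrl.solve_ik(*pose(L,psi,t,f,pt=LIP)); 
            if q is None: break
            qs.append(q)
        if len(qs)==5: print(f,psi,[int(np.abs(np.diff(qs,axis=0))[i].max()) for i in range(4)],np.round(qs[0]),np.round(qs[-1]))
E
```

```text
1 -165 [18, 13, 14, 12] [  17.   33.   30.  102.  -20.   51. -110.] [   2.   71.   48.   47.   -9.  108. -128.]
1 -150 [15, 10, 10, 8] [ 21.  34.  25.  98. -18.  52. -97.] [  -7.   67.   49.   60.   -3.   93. -120.]
1 -135 [18, 9, 8, 7] [ 24.  35.  21.  95. -15.  53. -84.] [ -15.   63.   50.   74.    1.   78. -112.]
1 -120 [19, 12, 10, 8] [ 27.  37.  17.  91. -12.  55. -72.] [ -23.   60.   55.   88.    2.   61. -104.]
1 -105 [20, 15, 14, 22] [ 29.  38.  13.  87. -10.  56. -60.] [ -21.   49.   38.  101.   28.   48. -119.]
1 -90 [19, 18, 24, 26] [ 31.  40.   9.  83.  -7.  58. -49.] [ -22.   43.   34.  113.   49.   35. -128.]
1 -75 [21, 20, 54, 31] [ 32.  41.   5.  80.  -4.  59. -38.] [ -20.   39.   32.  125.   83.   27. -150.]
1 -60 [26, 17, 91, 32] [ 32.  42.   1.  78.  -1.  61. -26.] [  11.   32.   -7.  134.  112.   45. -161.]
1 -45 [30, 65, 183, 28] [ 33.  42.  -3.  76.   2.  61. -15.] [  39.   33.  -34.  141.  130.   53. -154.]
1 -15 [30, 43, 75, 31] [ 33.  43. -10.  76.   8.  62.   6.] [  81.   43.  -61.  139.  155.   35. -123.]
1 0 [27, 17, 96, 78] [ 33.  42. -14.  78.  11.  61. 
[... 1798 characters left out ...]
 62.]
-1 15 [19, 22, 37, 20] [   9.   43.   30.   81.  -23.   61. -123.] [ 88.  44. -49. 121. -62.  15. -51.]
-1 30 [20, 18, 19, 29] [   9.   41.   25.   84.  -19.   59. -111.] [ 77.  42. -29. 109. -51.  39. -53.]
-1 45 [20, 15, 13, 8] [  10.   39.   21.   88.  -16.   56. -100.] [ 57.  44.   1.  97. -54.  66. -42.]
-1 60 [19, 11, 9, 6] [ 11.  36.  17.  92. -12.  54. -88.] [ 54.  49.   1.  83. -45.  78. -42.]
-1 75 [18, 9, 10, 7] [ 14.  34.  12.  95.  -9.  52. -76.] [ 52.  55.   1.  70. -37.  90. -41.]
-1 90 [16, 12, 12, 9] [ 17.  32.   8.  99.  -6.  50. -63.] [ 48.  60.  -0.  56. -31. 102. -38.]
-1 105 [21, 15, 15, 13] [ 20.  30.   4. 102.  -3.  48. -49.] [ 44.  66.  -2.  42. -24. 113. -33.]
```

```bash
python3 - <<'E'
from h import *
def ob(n): o=ctrl.observe(); print(n,round(o["time"],1),np.round(o["eef_pos"],3),np.round(o["orientation"]),"F",np.round(o["force"],1),"gap",round(o["finger_gap"],3),"gf",round(o["grasp_force"],1))
ctrl.move_linear([.30,-.55,.42],v=.25)
p,o=pose((*SEAT,.07),8,0,1); P=[.650,-.065]
ctrl.move_to([*P,.40],o); ob("above")
ctrl.move_linear([*P,.30],v=.15); ctrl.hold(.2); ob("pre")
im,d=snapshot("side"); save("pre",im[140:300,280:480])
im,d=snapshot("wrist"); save("prew",im)
E
python3 -c "
import cv2,numpy as np
a=cv2.resize(cv2.imread('pics/pre.png'),(400,320),interpolation=2);b=cv2.resize(cv2.imread('pics/prew.png'),(400,250))
o=np.zeros((320,800,3),np.uint8);o[:,:400]=a;o[:250,400:]=b;cv2.imwrite('pics/pre2.png',o)"
```

```text
above 4.4 [ 0.65  -0.067  0.4  ] [-180.    0.   98.] F [-0.5 -0.5 -1.5] gap 1.001 gf 0.0
pre 5.4 [ 0.651 -0.065  0.301] [180.   0.  98.] F [-1.4  0.7  0.7] gap 0.999 gf 0.0
```

View pics/pre2.png

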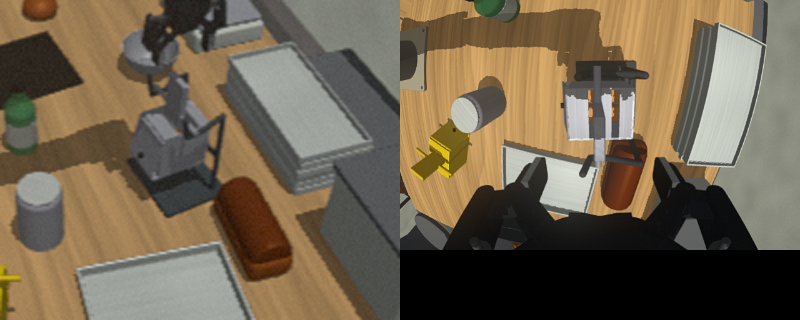

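The side view shows the open gripper above the plate. The wrist view shows the plate (col 597, row 105) midway between the fingers (530 and 675), with its thin side along the closing line. The grasp is aligned.

```bash
cat >> h.py <<'E'
def ob(n): o=ctrl.observe(); print(n,round(o["time"],1),np.round(o["eef_pos"],3),np.round(o["orientation"]),"F",np.round(o["force"],1),"gap",round(o["finger_gap"],3),"gf",round(o["grasp_force"],1)); return o
E
python3 - <<'E'
from h import *
ctrl.move_linear([.650,-.065,.220],v=.08); ob("down")
ctrl.set_gripper(0.0,grasp_force=90); ctrl.hold(.3); o=ob("closed")
if o["finger_gap"]>.05:
    x,y,z=o["eef_pos"]
    ctrl.move_linear([x,y,.35],v=.08); ctrl.hold(.3); ob("lifted")
    im,d=snapshot("side"); save("lift",cv2.resize(im[120:280,280:440],(600,600),interpolation=cv2.INTER_CUBIC))
E
```

```text
down 6.6 [ 0.65  -0.065  0.221] [180.   0.  98.] F [0.5 0.9 0.3] gap 1.002 gf 0.0
closed 7.6 [ 0.649 -0.065  0.22 ] [-180.    0.   98.] F [-4.6 -1.3  5.9] gap 0.128 gf 87.6
lifted 9.7 [ 0.649 -0.065  0.35 ] [-180.   -0.   98.] F [ 0.2 -0.3 -5.3] gap 0.131 gf 87.3
```

View pics/lift.png

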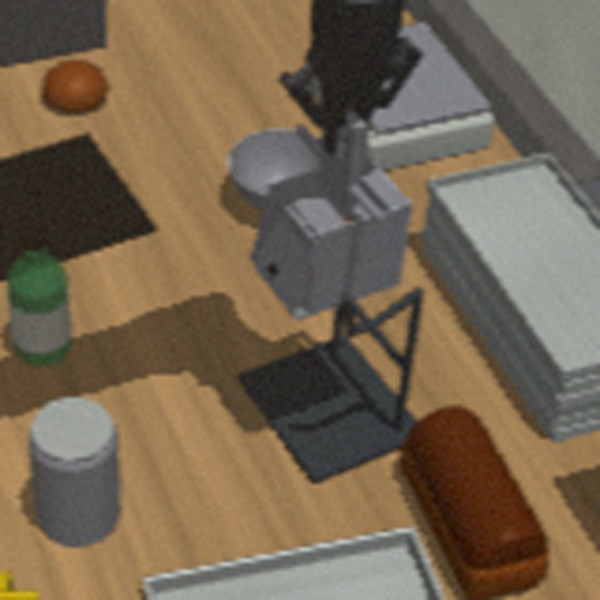

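The caddy (around 340, 240 in the crop) hangs upright in the gripper, clear above the hooks. Next: draw it out and carry it to the tray.

```bash
cat >> h.py <<'E'
PSI=60; LP=TRAY+[.02,.045]
def lin(C,psi,t,v=.12,pt=(0,0,0),flip=1):
    p,o=pose(C,psi,t,flip,pt=pt); ctrl.move_linear(p,v=v,rotation=o)
E
python3 - <<'E'
from h import *
d=np.array([np.cos(np.radians(8)),np.sin(np.radians(8))]); C=np.array([.649,-.065])-.16*d
lin((*C,.20),8,0); ob("out"); ctrl.hold(.2)
lin((.48,-.16,.21),35,0); lin((.50,-.24,.21),60,0); ob("turned")
lin((*LP,.16),PSI,0,pt=LIP); ob("over")
ctrl.hold(.3)
im,_=snapshot("side"); save("over",cv2.resize(im[150:350,250:450],(600,600),interpolation=cv2.INTER_CUBIC))
E
```

```text
out 11.2 [ 0.491 -0.087  0.35 ] [180.  -0.  98.] F [ 0.9 -0.1 -4. ] gap 0.129 gf 87.3
turned 13.0 [ 0.5   -0.239  0.36 ] [180.  -0. 150.] F [-0.6 -1.2 -4.5] gap 0.133 gf 87.2
over 14.0 [ 0.582 -0.235  0.306] [-180.    0.  150.] F [ 0.6 -0.5 -4.3] gap 0.131 gf 87.5
```

View pics/over.png

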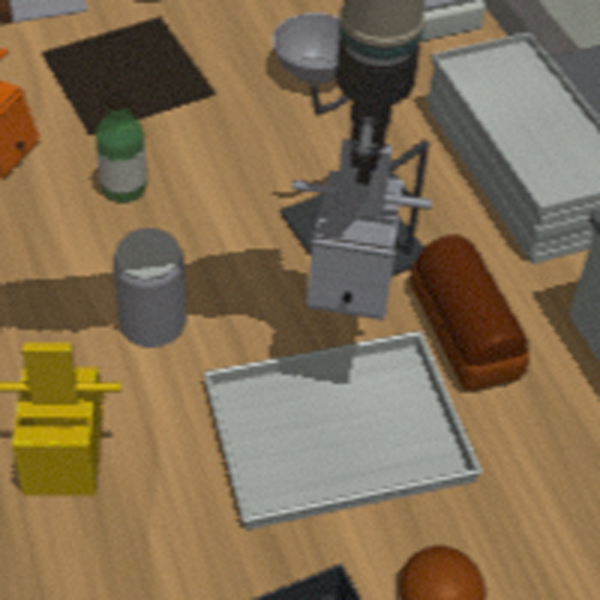

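The caddy is upright over the tray's near-stand edge, with its mouth (345, 300) facing across the tray. Tipping next.

```bash
python3 - <<'E'
from h import *
lin((*LP,.14),PSI,.2,v=.08,pt=LIP); lin((*LP,.12),PSI,.36,v=.06,pt=LIP); ctrl.hold(.3)
lin((*LP,.075),PSI,.40,v=.06,pt=LIP); ctrl.hold(.4); ob("t.4")
for t in (.45,.5,.55,.6,.65):
    lin((*LP,.075),PSI,t,v=.04,pt=LIP); ctrl.hold(.4); ob(t)
ctrl.hold(.5)
im,_=snapshot("side"); save("pour1",cv2.resize(im[180:340,270:430],(600,600),interpolation=cv2.INTER_CUBIC))
E
```

```text
t.4 17.1 [ 0.551 -0.288  0.232] [157.   0. 150.] F [-0.3  0.4 -4.4] gap 0.13 gf 87.7
0.45 17.9 [ 0.548 -0.294  0.232] [154.   0. 150.] F [ 0.2  0.4 -3.5] gap 0.126 gf 87.7
0.5 18.6 [ 0.544 -0.301  0.231] [151.   0. 150.] F [-0.2 -0.7 -4.2] gap 0.127 gf 87.7
0.55 19.4 [ 0.54  -0.308  0.23 ] [148.   0. 150.] F [-0.4  0.1 -3.8] gap 0.13 gf 87.7
0.6 20.1 [ 0.536 -0.315  0.228] [146.   0. 150.] F [ 0.7 -0.5 -3.4] gap 0.132 gf 87.8
0.65 20.9 [ 0.532 -0.321  0.227] [143.   0. 150.] F [-0.5  0.2 -3.7] gap 0.126 gf 87.8
```

View pics/pour1.png

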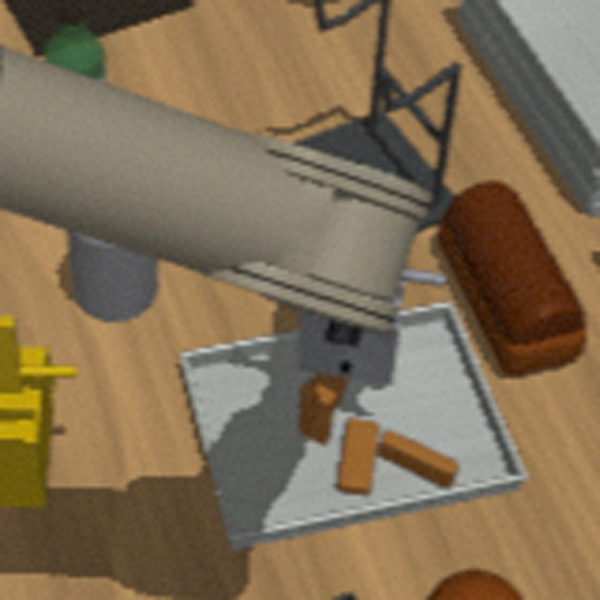

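Two rusks lie flat in the tray (358, 455 and 418, 457). One or two more are just under the lip (320, 405). Tipping further, then drawing the lip back and up to free any still leaning on it.

```bash
python3 - <<'E'
from h import *
for t in (.7,.75,.8,.85):
    lin((*LP,.08),PSI,t,v=.04,pt=LIP); ctrl.hold(.4)
ob("t.85")
b=np.array([np.cos(np.radians(60)),np.sin(np.radians(60))])
lin((*(LP+.03*b),.095),PSI,.85,v=.05,pt=LIP); ctrl.hold(.5); ob("back")
im,_=snapshot("side"); save("p2",im)
im2,_=snapshot("top"); save("p2t",im2)
o=np.hstack([cv2.resize(im[210:330,290:410],(400,400),interpolation=2),cv2.resize(im2[140:240,350:450],(400,400),interpolation=2)]); save("pour2",o)
E
```

```text
t.85 24.4 [ 0.517 -0.347  0.22 ] [131.   0. 150.] F [-1.2 -0.2 -4.2] gap 0.13 gf 87.7
back 25.8 [ 0.532 -0.321  0.235] [131.  -0. 150.] F [-0.1  0.1 -3.3] gap 0.128 gf 87.8
```

View pics/pour2.png

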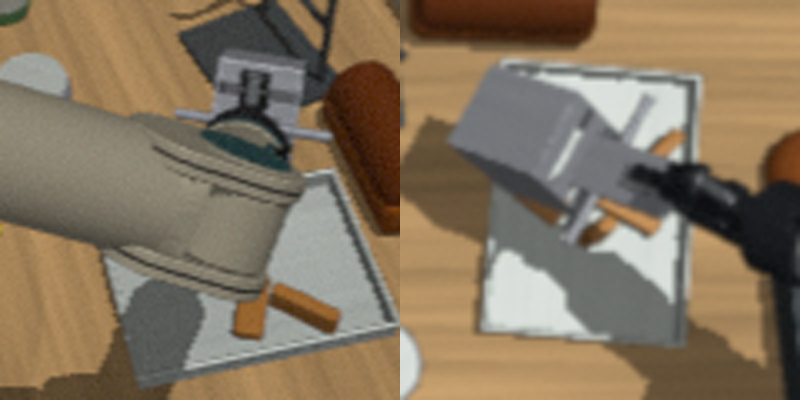

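The top view shows four pieces of rusk colour in the tray, at (535, 215), (590, 235), (630, 215) and (665, 145). Raising the caddy and righting it to check.

```bash
python3 - <<'E'
from h import *
b=np.array([np.cos(np.radians(60)),np.sin(np.radians(60))]); L=LP+.03*b
lin((*L,.125),PSI,.85,v=.05,pt=LIP); ctrl.hold(.3)
for t in (.6,.4,.2,0): lin((*L,.14+.05*(.85-t)),PSI,t,v=.08,pt=LIP)
lin((.50,-.20,.21),60,0,v=.15); lin((.46,-.07,.22),35,0,v=.15); ctrl.hold(.4); 
F=[]
for _ in range(10): ctrl.hold(.02); F.append(ctrl.observe()["force"][2])
print("Fz",np.mean(F)); ob("away")
c=camera_model("top"); im,dd=snapshot("top"); W=world("top",dd)
im2,_=snapshot("side")
save("tray",np.hstack([cv2.resize(im[140:240,350:450],(400,400),interpolation=2),cv2.resize(im2[150:350,230:430],(400,400),interpolation=2)]))
hsv=cv2.cvtColor(im,cv2.COLOR_RGB2HSV); q=W-np.array([*TRAY,0])
m=(hsv[...,1]>90)&(abs(q[...,0])<.12)&(abs(q[...,1])<.09)
n,l,s,ce=cv2.connectedComponentsWithStats(m.astype(np.uint8))
for i in range(1,n):
    if s[i,4]>5: print(s[i,4],np.round(np.mean(q[l==i],0),3),"zmax",np.round(q[l==i][:,2].max(),3),"area mm2",round(s[i,4]*(1.55/c["fx"])**2*1e6))
E
```

```text
Fz -3.7410550753757357
away 31.9 [ 0.46 -0.07  0.37] [-180.   -0.  125.] F [ 0.1  0.1 -4. ] gap 0.129 gf 87.9
226 [ 0.002 -0.036  0.03 ] zmax 0.078 area mm2 3353
123 [0.007 0.056 0.019] zmax 0.03 area mm2 1825
```

View pics/tray.png

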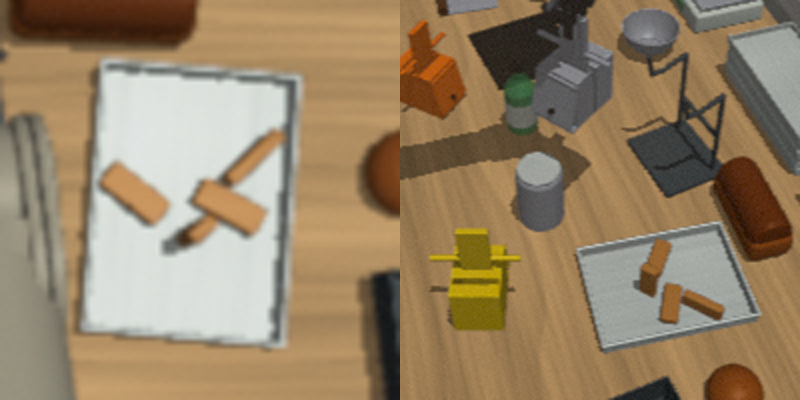

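```bash
python3 - <<'E'
from h import *
im,d=snapshot("top"); W=world("top",d)
s,ds=snapshot("side")
for c in ("top","side"):
    for r in look_for(c,"rusk0")[:8]: print(c,round(r["score"],2),np.round(r["box"]))
save("cnt",np.hstack([cv2.resize(im[170:205,372:424],(400,270),interpolation=2),cv2.resize(s[265:318,340:418],(400,270),interpolation=2)]))
hsv=cv2.cvtColor(im,cv2.COLOR_RGB2HSV)
Z=(W[170:205,372:424,2]*1000).round().astype(int); Z[hsv[170:205,372:424,1]<90]=0
for r in Z[::2,::2]: print(' '.join(f"{v:3d}" if v else '  .' for v in r))
E
```

```text
top 0.57 [411. 172.  10.  16.]
top 0.53 [402. 186.  16.  14.]
top 0.53 [395. 193.   9.   8.]
top 0.48 [375. 181.  16.  15.]
top 0.45 [306. 132.  44.  46.]
side 0.74 [373. 294.  22.  16.]
side 0.5 [356. 271.  10.  14.]
side 0.47 [362. 294.   8.  20.]
  3   .   .   .   .   .   .   .   .   .   .   .   .   .   .   .   .   .   .   .   .   .   .   .   .   .
 -8   .   .   .   .   .   .   .   .   .   .   .   .   .   .   .   .   .   .   .   .   .   .   .   .   .
 -4   .   .   .   .   .   .   .   .   .   .   .   .   .   .   .   .   .   .   .   .   .  31  33  37   .
  1   .   .   .   .   .   .   .   .   .   .   .   .   .   .   .   .   .   .   .   .  23  29  38   .   .
  8   .   .   .   .   .   .   .   .   .   .   .   .   .   .   .   .   .   .   .  34  27  31   .   .   .
  .   .   .   .   .   .   .   .   .   .   .   .   .   .   .   .   .   .   .  29  31  36   .   .   .   .
  .   .   .  23  20   .   .   .   .   .   .   .   .   .   .   .   .   .  35  40  35   .   .   .   .   .
  .   .  22  20  22  18   .   .   .   .   .   .   .   .   .   .   .  36  37  33   .   .   .   .   .   .
  .   .  20  20  1
[... 321 characters left out ...]
  18  22  25   .   .   .   .   .  17  24  16  13  24  17  21   .   .   .   .
  .   .   .   .   .   .   .  15  26   .   .   .   .   .   .  72  19  24  20  18  19  18   .   .   .   .
  .   .   .   .   .   .   .   .   .   .   .   .   .  71  72  72   .   .  18  20  19  17   .   .   .   .
  .   .   .   .   .   .   .   .   .   .   .   .  70  73  72   .   .   .   .   .   .   .   .   .   .   .
  .   .   .   .   .   .   .   .   .   .   .   .  49  69   .   .   .   .   .   .   .   .   .   .   .   .
  .   .   .   .   .   .   .   .   .   .   .   .   .   .   .   .   .   .   .   .   .   .   .   .   .   .
  .   .   .   .   .   .   .   .   .   .   .   .   .   .   .   .   .   .   .   .   .   .   .   .   .   .
```

View pics/cnt.png

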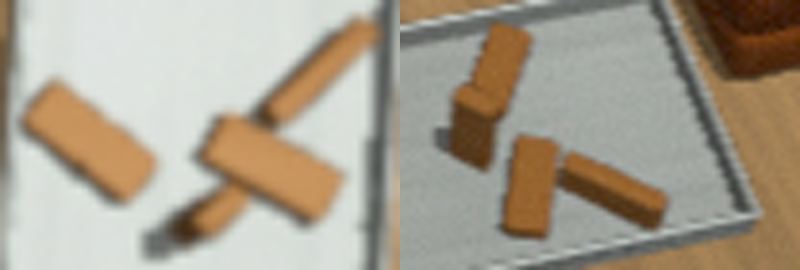

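All four rusks are in the tray: two flat, one on edge, and one standing on end (top 72 mm, so its centre is about 37 mm, below the 70 mm limit). Now to the mat.

```bash
python3 - <<'E'
from h import *
lin((.50,.12,.23),25,0,v=.2); lin((*MAT,.20),20,0,v=.2); lin((*MAT,.05),20,0,v=.12); lin((*MAT,.018),20,0,v=.04); ctrl.hold(.4)
f=lambda: np.mean([(ctrl.hold(.02),ctrl.observe()["force"][2])[1] for _ in range(8)])
f0=f(); z=.018
while z>-.002:
    z-=.0015; lin((*MAT,z),20,0,v=.02); g=f()
    if g-f0>2.5: break
print("f0",f0,"contact",g,z); ob("down")
ctrl.set_gripper(.35); ctrl.hold(.3); ob("open")
ctrl.set_gripper(1.0); ctrl.hold(.2)
p,_=pose((*MAT,z),20,0,1); p[2]+=.12; ctrl.move_linear(p,v=.08); ob("up")
p[0]-=.0; p[2]+=.1; ctrl.move_linear(p,v=.2)
ctrl.move_to([.45,.02,.45],pose((0,0,0),20,0,1)[1]); ctrl.hold(.5); ob("clear")
out=[]
for c in("top","side"):
    im,d=snapshot(c); W=world(c,d)
    n=(abs(W[...,0]-MAT[0])<.09)&(abs(W[...,1]-MAT[1])<.09)&(d>0)
    for a,b in((.19,.22),(.10,.118)):
        q=W[n&(W[...,2]>a)&(W[...,2]<b)]
        if len(q)>5: r=cv2.minAreaRect(q[:,:2].astype(np.float32)); print(c,a,len(q),np.round(r[0]-MAT,3),np.round(r[1],3),r[2],"z",np.median(q[:,2]).round(3))
    y0,x0=(160,180) if c=="top" else (120,245)
    out.append(cv2.resize(im[y0:y0+100,x0:x0+100],(400,400),interpolation=2))
save("end",np.hstack(out))
E
```

```text
f0 -3.4145344814142757 contact 9.22259517264228 0.0075
down 40.1 [0.467 0.344 0.159] [180.   0. 110.] F [-3.4 -2.6  8.9] gap 0.133 gf 89.6
open 40.8 [0.467 0.344 0.157] [-180.   -0.  110.] F [-0.6 -0.5 -0.1] gap 0.348 gf 0.0
up 43.2 [0.467 0.344 0.277] [-180.    0.  110.] F [-0.9 -0.3 -0.2] gap 1.002 gf 0.0
clear 45.6 [0.45 0.02 0.45] [-180.   -0.  110.] F [-0.4  0.5  0.7] gap 1.0 gf 0.0
top 0.19 59 [-0.003  0.002] [0.012 0.05 ] 19.948055267333984 z 0.202
top 0.1 398 [0.001 0.002] [0.103 0.082] 19.82337188720703 z 0.108
side 0.19 37 [ 0.006 -0.005] [0.015 0.055] 18.282190322875977 z 0.199
side 0.1 222 [ 0.009 -0.001] [0.106 0.09 ] 17.580018997192383 z 0.108
```

View pics/end.png

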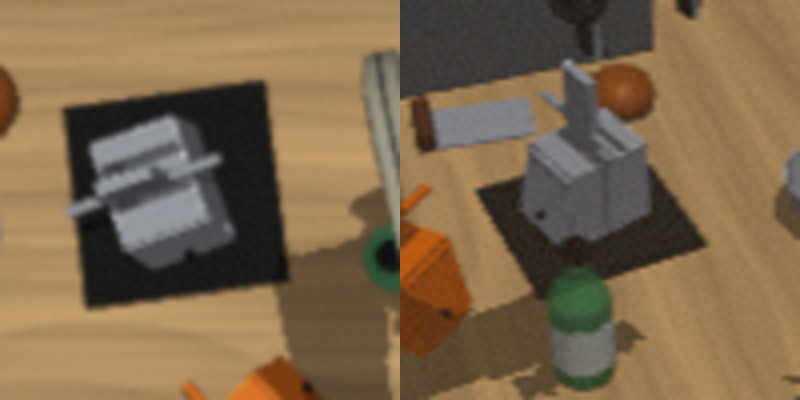

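The caddy stands upright and centred on the mat (165, 190), within about 10 mm. Its flap is shut and the gripper is clear. Handing in.

```bash
python3 -c "
from h import *
print(ctrl.sign_off())"
```

```text
the job is handed in; nothing more can be done
None
```

The job is handed in, with no verdict returned: in my last pictures all four rusks were in the tray (one standing on end) and the empty caddy stood upright, flap shut, within about 10 mm of the mat's centre; I made no separate position check on the bystanders.

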